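# Find the sample tin with the steel test piece

### The arm

A 6-joint arm with a two-finger parallel gripper is mounted at the origin on the work surface. World frame = base frame: x ahead of the robot, y to its left, z up, the work surface at z = 0. Lengths are in m, angles in rad, forces in N, time in s.
With the tool pointing down it reaches from about 0.375 to 0.975 m from the base axis. Payload 3.8 kg.
Tool frame: the origin (TCP) lies on the centre line of the jaws, within the pads' length; the fingertips stand 8 mm ahead of it and the grasp point (between the pads) lies 11 mm behind it; z points along the fingers, y is the direction in which the jaws open and shut (so a half turn about z gives the same grasp; the last joint's range is limited). The gripper opens to 88 mm and grips with 3 to 60 N. Pads are 18 mm wide; open, the fingers measure 123 mm over their backs; the gripper's body (75 mm by 187 mm) begins 45 mm behind the grasp point.
Start: joints at [-1.209, 0.264, 1.604, -0, 1.274, -0.037], TCP at [0.262, -0.622, 0.247] pointing down, gripper open.
Joint ranges: [-2.63, 2.63], [-0.94, 2.18], [0.31, 2.57], [-1.31, 4.45], [0, 2.66], [-2.55, 2.55]. Speed limits (rad/s): [2.57, 2.57, 3.14, 3.14, 3.14, 3.14].

### API

Orientations are given as a rotation vector (axis times angle).
In Python, from bench import * gives the robot as it stands. The module is installed in compiled form; this text tells all that it offers. Calls block until the motion is done:
- move_pose(position, orientation): joint-space move of the TCP to a pose.
- servo_line(position, rot=None, velocity=0.15, contact_N=None): straight line of the TCP; rot=None keeps the orientation; velocity is the mean speed in m/s. With contact_N (N) it stops when the force on the tool has changed by that much, and returns True; else False.
- move_j(angles): joint-space move.
- set_gripper(opening): finger opening in m; the grip force is fixed at half the most; returns when the fingers have stopped.
- hold(seconds).
- inverse_kinematics(position, orientation): joint angles nearest the present ones, or None.
- get_state(): the state.
- get_image(name): name is "scene" or "side" or "wrist"; returns a dict with "pixels" (420x560x3 uint8, red, green, blue), "range_z" (420x560 float32, m along the optical axis (not along the pixel's ray), 0 where there is no reading), "K" (3x3 intrinsics, pixels), "rvec" (rotation vector, rad) and "tvec" (3), from world to camera coordinates, as OpenCV has them; the wrist camera has in their place "T_tool_cam" (4x4, takes a point from camera to tool coordinates, whose origin is the TCP and whose axes are the flange's). Camera axes: x right, y down, z forward; pixel columns grow to the right and rows downward; lengths in m; the calibration is good to about 2 mm. A picture is of the moment at which its call begins: read the wrist's pose just before it.
A pose or a line that the arm cannot do raises MotionError and nothing moves.
- job_done(): hands the job in, once; it reports no verdict.
The state is a dict: "clock": time; "joint_pos": joint angles; "qd": joint speeds; "joint_efforts": joint torques, N m; "tool_pos": TCP position; "eef_rot": TCP orientation; "ft_force": force on the tool from outside, world axes, zero at the start; "wrist_torque": the same for the moment, N m; "opening": finger opening in m.
Only numpy, scipy, OpenCV 4.12 (cv2) and the standard library are available. Lean on these libraries where they do the work, as an engineer would, in place of code of your own. Each camera call takes 0.05 s, during which the arm holds its last target.

### The job

Book in the check by squeezing the scanner's orange trigger all the way and letting it spring back. Then lift each of the three sample tins clear of the blue mat in turn to feel its weight, setting the lighter ones back upright on the mat: the steel test piece is packed in the heaviest. Finish still holding the heaviest tin upright in the gripper, its underside at least 10 cm above the mat and touching nothing else, and leave the bowl, scoop and jar where they are.

Things in the scene. Friction and masses are not known exactly. Their poses are not given: they have to be found in the camera images.
- scanner_squeeze (a point): where to squeeze, axes as scanner: 100 mm above the table, at half the grip's thickness (30 mm in z), midway between the grip's back and the pulled trigger's front. From here the grip's back face is at y +18 mm; the trigger's front face at y -20 mm pulled, -27 (near hinge) to -35 mm (tip) at rest. Grip ends 62 mm toward -x; scanner body begins 37 mm toward +x, its top 26 mm higher. Free space below.
- trigger (a joint): angle of the orange trigger, a blade 50 mm long and 20 mm high along the front of the grip, on a vertical hinge at its body end (32 mm toward scanner +x from the squeeze point): 0 released, 0.30 rad fully pulled. The spring takes about 4 N at first, 8 N at full travel, and returns it by itself.
- mat: flat blue mat, fixed, 210 mm (its x) by 380 mm (its y), 4 mm thick; origin at the centre of its underside, on the table.
- tin_a_mid (a point): closed metal tin, blue band, gold lid, 62 mm across the lid (60 below), 70 mm tall, on the mat; three look exactly alike. Point: its centre, 35 mm above its underside; z along its axis. One of the three (which one must be felt) weighs at least 150 g more than either other; all weigh 0.1 to 0.6 kg; contents do not shift.
- tin_b_mid (a point): closed metal tin, blue band, gold lid, 62 mm across the lid (60 below), 70 mm tall, on the mat; three look exactly alike. Point: its centre, 35 mm above its underside; z along its axis. One of the three (which one must be felt) weighs at least 150 g more than either other; all weigh 0.1 to 0.6 kg; contents do not shift.
- tin_c_mid (a point): closed metal tin, blue band, gold lid, 62 mm across the lid (60 below), 70 mm tall, on the mat; three look exactly alike. Point: its centre, 35 mm above its underside; z along its axis. One of the three (which one must be felt) weighs at least 150 g more than either other; all weigh 0.1 to 0.6 kg; contents do not shift.
- nut_bowl: bystander: white bowl of hazelnuts, 120 mm across, 60 mm tall with the nuts; origin at the centre of its underside.
- scoop: bystander: small steel scoop with a blue handle, lying, about 190 mm long and 30 mm tall; origin on the table where handle meets pan, pan toward its +x (88 mm), handle toward its -x (100 mm).
- jar: bystander: amber glass jar with a white cap, 72 mm across, 100 mm tall; origin at the centre of its underside.
- scanner: pistol-shaped barcode scanner fixed on its side on a steel post, so its profile shows from above: light grey body, black grip, orange trigger. Origin on the table under the body's middle; z up, grip runs out along -x, window and trigger face -y. Base plate 8 mm high under the body and toward -y, with a card holder 138 mm tall at y -215 mm. Squeeze point at (-56, -3, 100) mm.
There are look-alikes about, which are no part of the job. What is shaped like the part that bears tin_a_mid but green or red is not meant.

How it is judged:
On the way, in this order (a step that is already met when the one before it is completed fails the run):
1. the trigger is squeezed (past 0.22 of its 0.30 rad) (value of joint trigger above 0.22 rad), for 0.1 s.
2. the trigger has sprung back (value of joint trigger below 0.05 rad), for 0.1 s.
3. a first tin is lifted 20 mm or more (height (world z) of any of tin_a_mid, tin_b_mid, tin_c_mid above 0.059 m), for 0.2 s.
4. all tins are down again (height (world z) of each of tin_a_mid, tin_b_mid, tin_c_mid below 0.045 m), for 0.1 s.
5. a second tin is lifted (height (world z) of any of tin_a_mid, tin_b_mid, tin_c_mid above 0.059 m), for 0.2 s.
6. all tins are down again (all of step 4), for 0.1 s.
7. a third tin is lifted (height (world z) of any of tin_a_mid, tin_b_mid, tin_c_mid above 0.059 m), for 0.2 s.
At the end, for the whole second after the job is handed in: The heaviest tin is gripped and still, within 0.35 rad of upright, its underside over 90 mm above the mat, touching nothing else; the two lighter ones (each presses on the mat with under 2.9 N; the heaviest with more) stand upright, at rest, let go, centres on the mat; trigger under 0.06 rad ((((height (world z) of tin_a_mid above 0.129 m and angle between tin_a_mid's own z axis and vertical below 0.35 rad and contact force between tin_a and the fingers above 1 N and linear speed of tin_a below 0.05 m/s and contact force between tin_a and scanner below 0.1 N and contact force between tin_a and nut_bowl below 0.1 N and contact force between tin_a and scoop below 0.1 N and contact force between tin_a and jar below 0.1 N and contact force between tin_a and tin_b below 0.1 N and contact force between tin_b and mat between 0.8 and 2.9 N and contact force between tin_a and tin_c below 0.1 N and contact force between tin_c and mat between 0.8 and 2.9 N) and (angle between tin_b_mid's own z axis and vertical below 0.1 rad and height (world z) of tin_b_mid below 0.045 m and linear speed of tin_b below 0.03 m/s and contact force between tin_b and the fingers below 0.1 N and x of tin_b_mid in the frame of mat between -0.105 and 0.105 m and y of tin_b_mid in the frame of mat between -0.19 and 0.19 m) and (angle between tin_c_mid's own z axis and vertical below 0.1 rad and height (world z) of tin_c_mid below 0.045 m and linear speed of tin_c below 0.03 m/s and contact force between tin_c and the fingers below 0.1 N and x of tin_c_mid in the frame of mat between -0.105 and 0.105 m and y of tin_c_mid in the frame of mat between -0.19 and 0.19 m)) or ((height (world z) of tin_b_mid above 0.129 m and angle between tin_b_mid's own z axis and vertical below 0.35 rad and contact force between tin_b and the fingers above 1 N and linear speed of tin_b below 0.05 m/s and contact force between tin_b and scanner below 0.1 N and contact force between tin_b and nut_bowl below 0.1 N and contact force between tin_b and scoop below 0.1 N and contact force between tin_b and jar below 0.1 N and contact force between tin_b and tin_a below 0.1 N and contact force between tin_a and mat between 0.8 and 2.9 N and contact force between tin_b and tin_c below 0.1 N and contact force between tin_c and mat between 0.8 and 2.9 N) and (angle between tin_a_mid's own z axis and vertical below 0.1 rad and height (world z) of tin_a_mid below 0.045 m and linear speed of tin_a below 0.03 m/s and contact force between tin_a and the fingers below 0.1 N and x of tin_a_mid in the frame of mat between -0.105 and 0.105 m and y of tin_a_mid in the frame of mat between -0.19 and 0.19 m) and (angle between tin_c_mid's own z axis and vertical below 0.1 rad and height (world z) of tin_c_mid below 0.045 m and linear speed of tin_c below 0.03 m/s and contact force between tin_c and the fingers below 0.1 N and x of tin_c_mid in the frame of mat between -0.105 and 0.105 m and y of tin_c_mid in the frame of mat between -0.19 and 0.19 m)) or ((height (world z) of tin_c_mid above 0.129 m and angle between tin_c_mid's own z axis and vertical below 0.35 rad and contact force between tin_c and the fingers above 1 N and linear speed of tin_c below 0.05 m/s and contact force between tin_c and scanner below 0.1 N and contact force between tin_c and nut_bowl below 0.1 N and contact force between tin_c and scoop below 0.1 N and contact force between tin_c and jar below 0.1 N and contact force between tin_c and tin_a below 0.1 N and contact force between tin_a and mat between 0.8 and 2.9 N and contact force between tin_c and tin_b below 0.1 N and contact force between tin_b and mat between 0.8 and 2.9 N) and (angle between tin_a_mid's own z axis and vertical below 0.1 rad and height (world z) of tin_a_mid below 0.045 m and linear speed of tin_a below 0.03 m/s and contact force between tin_a and the fingers below 0.1 N and x of tin_a_mid in the frame of mat between -0.105 and 0.105 m and y of tin_a_mid in the frame of mat between -0.19 and 0.19 m) and (angle between tin_b_mid's own z axis and vertical below 0.1 rad and height (world z) of tin_b_mid below 0.045 m and linear speed of tin_b below 0.03 m/s and contact force between tin_b and the fingers below 0.1 N and x of tin_b_mid in the frame of mat between -0.105 and 0.105 m and y of tin_b_mid in the frame of mat between -0.19 and 0.19 m))) and value of joint trigger below 0.06 rad); the arm keeps its last pose, push and grip.
It fails at once if the bowl, scoop or jar is moved more than 30 mm (distance of any of nut_bowl, scoop, jar from where it was at the start of the episode above 0.03 m).
It fails at once if a tin is tipped over (more than 0.8 rad) (angle between any of tin_a_mid, tin_b_mid, tin_c_mid's own z axis and vertical above 0.8 rad).
It also fails if it takes over 72 s, if anything falls off the work surface, if the arm or the gripper's body presses on something with over 40 N, if the wrist force passes 120 N, or if a joint passes its speed limit or range.

## Working session

There is one attempt and no reset: what is moved stays moved. The work goes in short steps, each a Python script; the robot and the scene stay as the last script left them, time stands still between calls to the robot, and variables do not carry over. Pictures are saved under pics/ and viewed, and the job is handed in when it is done.

```bash
mkdir -p pics; cat > h.py <<'E'
from bench import *
import numpy as np, cv2
from scipy.spatial.transform import Rotation as R
def save(n,f):
    im=get_image(n); cv2.imwrite(f,im["pixels"][:,:,::-1]); return im
def cloud(im):
    K=im["K"];z=im["range_z"];v,u=np.mgrid[:420,:560]
    P=np.stack([(u-K[0,2])/K[0,0]*z,(v-K[1,2])/K[1,1]*z,z],-1)
    Rm=R.from_rotvec(np.ravel(im["rvec"])).as_matrix()
    return (P-np.ravel(im["tvec"]))@Rm
E
python3 - <<'E'
from h import *
import pickle
d={}
for n in("scene","side","wrist"): d[n]=save(n,f"pics/{n}0.png")
pickle.dump(d,open("d0.pkl","wb"))
print(get_state())
E
```

```text
{'clock': 0.15, 'joint_pos': array([-1.20889370e+00,  2.64555993e-01,  1.60501881e+00,  9.05647919e-06,
        1.27367192e+00, -3.68887007e-02]), 'qd': array([-8.52086112e-04, -3.48625794e-03, -3.64143676e-03,  3.82522637e-05,
        1.06184951e-03,  4.06025793e-04]), 'joint_efforts': array([-9.57896896e-05, -5.02848494e+01, -3.57468545e+01,  7.29305064e-02,
        2.50107294e-02, -9.84059784e-05]), 'tool_pos': array([ 0.26193367, -0.62155448,  0.24571265]), 'eef_rot': array([-3.07774608e+00, -6.21949568e-01,  4.06740650e-04]), 'ft_force': array([0.20458867, 0.76939409, 0.01195946]), 'wrist_torque': array([ 0.03084759, -0.01107562, -0.0569595 ]), 'opening': 0.08800680627148996}
```

View pics/scene0.png

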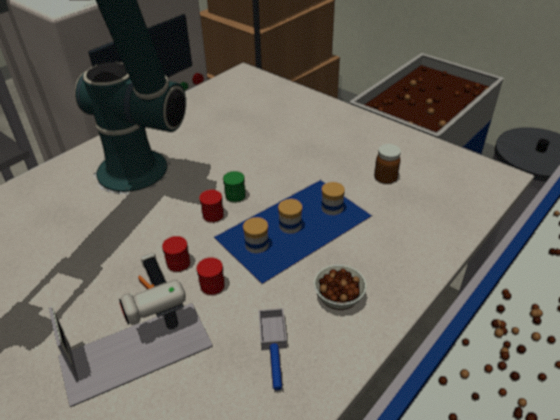

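View pics/side0.png

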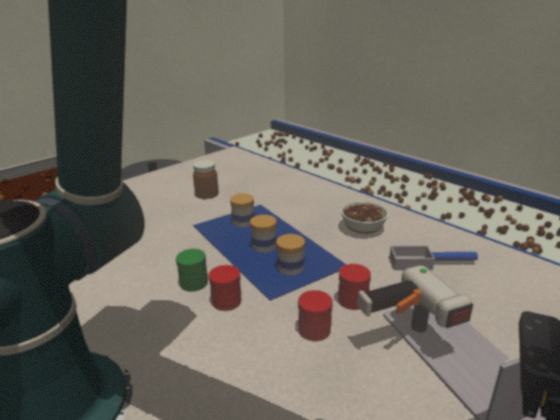

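View pics/wrist0.png

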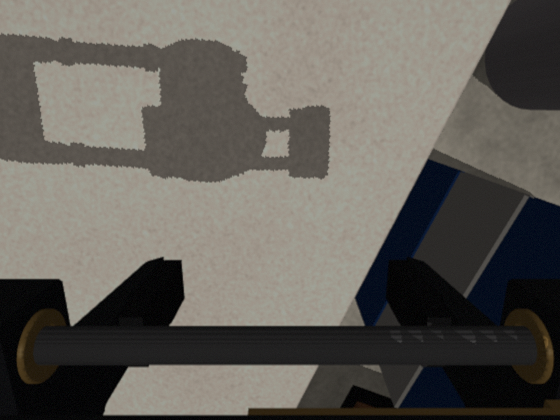

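The scene view shows the three gold-lidded tins on the mat at (256,232), (290,212) and (333,195). The scanner body is at (155,302), with its black grip at (153,270) and the orange trigger at (147,284). Red decoys sit close to the grip at (175,253) and (211,276). The side view agrees; the wrist view shows only the table. Next I'll get 3D positions.

```bash
cat > m.py <<'E'
from h import *
import pickle
d=pickle.load(open("d0.pkl","rb"))
for n in("scene","side"):
    im=d[n];P=cloud(im);hsv=cv2.cvtColor(im["pixels"],cv2.COLOR_RGB2HSV).astype(int);H,S,V=[hsv[...,i] for i in range(3)]
    ok=im["range_z"]>0
    inw=ok&(P[...,2]>-.05)&(P[...,2]<.25)&(abs(P[...,1])<1)&(P[...,0]>0.1)&(P[...,0]<1.1)
    print(n,"table z",np.median(P[...,2][inw&(abs(P[...,2])<.015)]))
    def comps(m,name,mn=25):
        k,l,s,c=cv2.connectedComponentsWithStats(m.astype(np.uint8))
        for i in range(1,k):
            if s[i,4]<mn: continue
            q=P[l==i]
            print(name,s[i,4],c[i].round(),"med",np.median(q,0).round(4),"lo",np.percentile(q,3,axis=0).round(3),"hi",np.percentile(q,97,axis=0).round(3))
    lid=inw&(H>10)&(H<28)&(S>110)&(V>90)&(P[...,2]>.066)
    comps(lid,"gold",20)
    comps(inw&(H>3)&(H<16)&(S>150)&(V>90)&(P[...,2]>.08),"orange",5)
    comps(inw&((H<8)|(H>172))&(S>150)&(P[...,2]>.055)&(P[...,2]<.08),"red",30)
    comps(inw&(H>45)&(H<85)&(S>100),"green",30)
    m=inw&(H>100)&(H<125)&(S>130)&(P[...,2]<.012)
    comps(m,"mat",200)
    q=P[m][:,:2].astype(np.float32); print(cv2.minAreaRect(q),cv2.boxPoints(cv2.minAreaRect(q)))
    comps(inw&(P[...,2]>.085)&(V<70)&(S<120)&(P[...,1]<-.1)&(P[...,0]>.2),"grip",20)
    comps(inw&(P[...,2]>.105)&(V>90)&(S<70)&(P[...,1]<-.1),"body/holder",20)
E
python3 m.py
```

```text
scene table z -0.0003136677131327677
gold 253 [333. 189.] med [0.5822 0.2398 0.0733] lo [0.556 0.215 0.07 ] hi [0.61  0.268 0.077]
gold 284 [290. 207.] med [0.5403 0.1113 0.073 ] lo [0.514 0.086 0.07 ] hi [0.567 0.138 0.077]
gold 324 [255. 226.] med [5.203e-01 4.000e-04 7.330e-02] lo [ 0.494 -0.026  0.07 ] hi [0.547 0.028 0.077]
gold 71 [146. 282.] med [ 0.4872 -0.3066  0.1091] lo [ 0.463 -0.312  0.105] hi [ 0.51  -0.301  0.114]
orange 59 [145. 283.] med [ 0.4871 -0.3069  0.1091] lo [ 0.467 -0.31   0.105] hi [ 0.509 -0.303  0.113]
red 330 [210. 199.] med [0.3538 0.007  0.0685] lo [ 0.323 -0.017  0.057] hi [0.377 0.034 0.072]
red 418 [175. 247.] med [ 0.4183 -0.1724  0.0687] lo [ 0.388 -0.197  0.057] hi [ 0.441 -0.146  0.073]
red 467 [209. 269.] med [ 0.5345 -0.1689  0.0689] lo [ 0.506 -0.194  0.056] hi [ 0.559 -0.141  0.072]
green 512 [234. 186.] med [0.3504 0.0987 0.059 ] lo [0.317 0.081 0.012] hi [0.367 0.131 0.072]
mat 3791 [467. 311.] med [ 1.0184  0.1736 -0.0407] lo [ 1.005 -0.143 -0.046] hi [ 1.032  0.75  -0.037]
mat 5175 [292. 234.] med [0.5751 0.0904 0.0033] lo [ 0.44  -0.061
[... 2255 characters left out ...]
069853782654, 0.19191591441631317), 79.56310272216797) [[ 0.4102195  -0.0451072 ]
 [ 0.59896016 -0.07987325]
 [ 0.662872    0.26709652]
 [ 0.47413135  0.3018626 ]]
grip 766 [390. 295.] med [ 0.4675 -0.2804  0.1113] lo [ 0.435 -0.297  0.092] hi [ 0.512 -0.261  0.114]
grip 150 [455. 315.] med [ 0.4924 -0.377   0.1116] lo [ 0.487 -0.389  0.089] hi [ 0.525 -0.373  0.119]
body/holder 1445 [436. 290.] med [ 0.523  -0.3319  0.1187] lo [ 0.488 -0.381  0.109] hi [ 0.557 -0.269  0.124]
body/holder 109 [365. 298.] med [ 0.4279 -0.2594  0.113 ] lo [ 0.422 -0.271  0.106] hi [ 0.438 -0.243  0.116]
body/holder 132 [510. 362.] med [ 0.428  -0.4864  0.136 ] lo [ 0.414 -0.492  0.134] hi [ 0.443 -0.48   0.137]
```

```bash
cat >> h.py <<'E'
def down(yaw): # tool z down, tool y axis at world angle yaw
    y=np.array([np.cos(yaw),np.sin(yaw),0]);z=np.array([0,0,-1.]);x=np.cross(y,z)
    return R.from_matrix(np.stack([x,y,z],1)).as_rotvec()
def wcloud(im,st):
    K=im["K"];z=im["range_z"];v,u=np.mgrid[:420,:560]
    P=np.stack([(u-K[0,2])/K[0,0]*z,(v-K[1,2])/K[1,1]*z,z],-1)
    T=np.asarray(im["T_tool_cam"]);P=P@T[:3,:3].T+T[:3,3]
    return P@R.from_rotvec(st["eef_rot"]).as_matrix().T+st["tool_pos"]
E
python3 - <<'E'
from h import *
import pickle
d=pickle.load(open("d0.pkl","rb"))
print(d["wrist"]["T_tool_cam"].round(4),d["wrist"]["K"])
print(R.from_rotvec(get_state()["eef_rot"]).as_matrix().round(3))
for yaw in np.arange(-180,180,30):
    q=[inverse_kinematics(p,down(np.radians(yaw))) for p in ([.48,-.28,.35],[.545,.115,.35])]
    print(yaw,[None if x is None else np.round(x,2) for x in q])
E
```

```text
[[-1.000e-04 -9.613e-01 -2.756e-01  7.160e-02]
 [ 1.000e+00 -2.000e-04  2.000e-04  1.900e-03]
 [-2.000e-04 -2.756e-01  9.613e-01 -1.363e-01]
 [ 0.000e+00  0.000e+00  0.000e+00  1.000e+00]] [[370.45787077   0.         284.72166572]
 [  0.         370.45787077 214.10865996]
 [  0.           0.           1.        ]]
[[ 0.922  0.388 -0.001]
 [ 0.388 -0.922  0.002]
 [ 0.    -0.002 -1.   ]]
-180 [None, None]
-150 [array([-0.57, -0.01,  1.72,  0.  ,  1.43,  2.05]), None]
-120 [array([-0.57, -0.01,  1.72, -0.  ,  1.43,  1.52]), array([ 0.16, -0.01,  1.72, -0.  ,  1.43,  2.26])]
-90 [array([-0.57, -0.01,  1.72, -0.  ,  1.43,  1.  ]), array([ 0.16, -0.01,  1.72, -0.  ,  1.43,  1.73])]
-60 [array([-0.57, -0.01,  1.72, -0.  ,  1.43,  0.47]), array([ 0.16, -0.01,  1.72, -0.  ,  1.43,  1.21])]
-30 [array([-0.57, -0.01,  1.72,  0.  ,  1.43, -0.05]), array([ 0.16, -0.01,  1.72,  0.  ,  1.43,  0.69])]
0 [array([-0.57, -0.01,  1.72, -0.  ,  1.43, -0.57]), array([ 0.16, -0.01,  1.72, -0.  ,  1.43,  0.16])]
30 [array([-0.57, -0.01,  1.72, -0.  ,  1.43, -1.1 ]), array([ 0.16, -0.01,  1.72,  0.  ,  1.43, -0.36])]
60 [array([-0.57, -0.01,  1.72,  0.  ,  1.43, -1.62]), array([ 0.16, -0.01,  1.72, -0.  ,  1.43, -0.88])]
90 [array([-0.57, -0.01,  1.72,  0.  ,  1.43, -2.14]), array([ 0.16, -0.01,  1.72, -0.  ,  1.43, -1.41])]
120 [None, array([ 0.16, -0.01,  1.72, -0.  ,  1.43, -1.93])]
150 [None, array([ 0.16, -0.01,  1.72,  0.  ,  1.43, -2.45])]
```

```bash
python3 - <<'E'
from h import *
import pickle
move_pose([.485,-.285,.30],down(np.radians(-108)))
hold(.3)
st=get_state();im=save("wrist","pics/w1.png")
pickle.dump((im,st),open("w1.pkl","wb"));print(st["clock"],st["tool_pos"],st["ft_force"])
E
```

```text
1.9583 [ 0.48475823 -0.28557789  0.29981741] [ 0.46745845 -0.46380739  1.16759491]
```

View pics/w1.png

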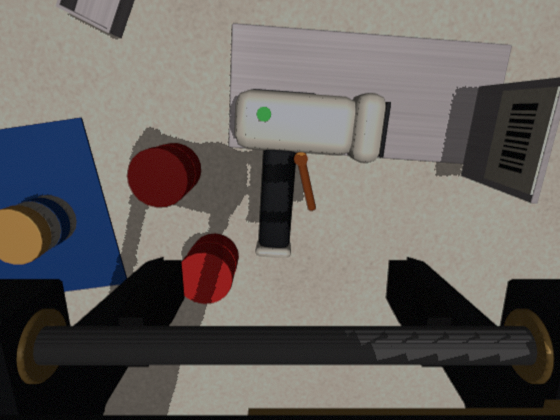

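The wrist view shows the grip from (277,150) to (274,252), the trigger from (300,157) to (312,208), and the red decoys at (162,175) and (208,275). I'll fit the scanner frame from this.

```bash
cat > f.py <<'E'
from h import *
import pickle
im,st=pickle.load(open("w1.pkl","rb"))
P=wcloud(im,st);v,u=np.mgrid[:420,:560]
hsv=cv2.cvtColor(im["pixels"],cv2.COLOR_RGB2HSV).astype(int)
tb=(abs(P[...,2])<.012)&(v<300);print("table",np.median(P[...,2][tb]))
g=(u>250)&(u<296)&(v>155)&(v<262)&(P[...,2]>.095)&(P[...,2]<.14)
q=P[g];print("grip z",np.percentile(q[:,2],[5,50,95]))
r=cv2.minAreaRect((q[:,:2]*1000).astype(np.float32));print(r)
# row-wise centreline
rows=[(np.median(P[i][g[i]],0),P[i][g[i]][0],P[i][g[i]][-1]) for i in range(162,242,4)]
for k in range(3):
    a=np.array([x[k] for x in rows])[:,:2];l=cv2.fitLine(a.astype(np.float32),cv2.DIST_HUBER,0,.001,.001).ravel();print(k,np.degrees(np.arctan2(l[1],l[0])),l[2:])
b=(u>232)&(u<358)&(v>88)&(v<156)&(P[...,2]>.11)
q=P[b];print("body",np.median(q,0),cv2.minAreaRect((q[:,:2]*1000).astype(np.float32)),q[:,2].max())
o=(hsv[...,0]<16)&(hsv[...,1]>150)&(u>290)&(u<320)&(v>145)&(v<215)&(P[...,2]>.09)
q=P[o];print("trig",len(q),np.median(q,0),cv2.minAreaRect((q[:,:2]*1000).astype(np.float32)))
# base plate edges by pixel
pl=[(233,25),(510,45)]
K=im["K"];T=np.asarray(im["T_tool_cam"])
def ray(px,z):
    d=np.linalg.inv(K)@[px[0],px[1],1];Rw=R.from_rotvec(st["eef_rot"]).as_matrix()
    o=Rw@T[:3,3]+st["tool_pos"];d=Rw@T[:3,:3]@d;return o+d*(z-o[2])/d[2]
a,b=[ray(p,.008) for p in pl];print("plate edge",np.degrees(np.arctan2(*(b-a)[[1,0]])),a,b)
for n,p,z in[("grip back near body",(263,155),.11),("gripback end",(259,245),.11),("grip end cap bottom L",(256,254),.11),("cap R",(290,256),.11),("grip front top",(294,158),.11),("grip front end",(289,245),.11),("trig tip R",(315,208),.11),("body edge at grip",(280,150),.12)]: print(n,ray(p,z).round(4))
# tins in view
E
python3 f.py
```

```text
table -0.0011194293188443172
grip z [0.10757929 0.11283765 0.11464241]
((473.65673828125, -273.0720520019531), (33.38734436035156, 95.34761810302734), 69.00064849853516)
0 -22.18977 [ 0.48014224 -0.27678025]
1 -22.12688 [ 0.49006712 -0.26514784]
2 -22.095825 [ 0.47724813 -0.29122165]
body [ 0.53867305 -0.31323745  0.11862467] ((538.2520141601562, -313.7488708496094), (104.12714385986328, 53.14265060424805), 71.85714721679688) 0.43610535846670995
trig 476 [ 0.49178584 -0.30696381  0.1085047 ] ((487.76947021484375, -304.3740539550781), (13.645237922668457, 53.96197509765625), 82.49317932128906)
plate edge -111.82524749349196 [ 0.64977754 -0.28322974  0.008     ] [ 0.54038045 -0.55639282  0.008     ]
grip back near body [ 0.5217 -0.2786  0.11  ]
gripback end [ 0.4434 -0.2477  0.11  ]
grip end cap bottom L [ 0.4358 -0.242   0.11  ]
cap R [ 0.4239 -0.2719  0.11  ]
grip front top [ 0.5108 -0.3036  0.11  ]
grip front end [ 0.4347 -0.2744  0.11  ]
trig tip R [ 0.4616 -0.308   0.11  ]
body edge at grip [ 0.5222 -0.2946  0.12  ]
```

Scanner yaw comes out at about -22° and the squeeze point at about (0.4865, -0.2826). Body edge, grip end and plate edge all agree. Moving in to squeeze.

```bash
python3 - <<'E'
from h import *
import pickle
r=down(np.radians(-112)); p=np.array([.4869,-.2818])
move_pose([*p,.21],r)
c=servo_line([*p,.089],velocity=.12,contact_N=6);print("contact",c)
st=get_state();print(st["tool_pos"],st["clock"])
if not c:
    im=save("side","pics/s1.png")
    set_gripper(0.02);hold(.3)
    st=get_state();print(st["opening"],st["ft_force"],st["tool_pos"])
    im=save("side","pics/s2.png")
    set_gripper(.088);hold(.3)
    print(get_state()["opening"],get_state()["clock"],get_state()["ft_force"])
    save("side","pics/s3.png")
E
python3 -c "
import cv2,numpy as np
cv2.imwrite('pics/s123.png',np.hstack([cv2.resize(cv2.imread(f'pics/s{i}.png')[220:360,340:480],None,fx=1.8,fy=1.8) for i in(1,2,3)]))"
```

```text
contact False
[ 0.48767268 -0.28227163  0.09000975] 3.6167
0.03715060236875376 [-7.00604255 -2.26076725  2.98734333] [ 0.48477674 -0.28212043  0.08874838]
0.08789076720639999 6.0 [ 0.71260896  0.25426227 -0.68808686]
```

View pics/s123.png

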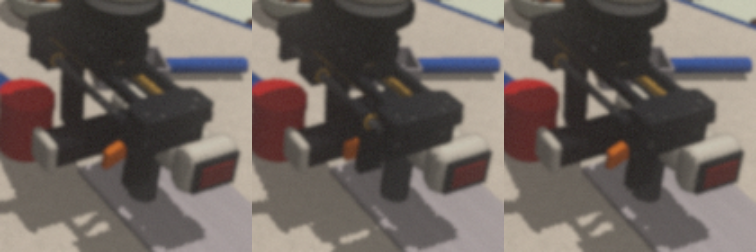

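Before, during and after the squeeze, the side crops show the orange blade out at about (115,152), hidden against the grip at about (350,145), and back out at about (617,152). The opening stopped at 37 mm, so the trigger reached full travel and sprang back. Next, the tins.

```bash
python3 - <<'E'
from h import *
import pickle
p=get_state()["tool_pos"];servo_line([p[0],p[1],.21],velocity=.2)
move_pose([.545,.09,.34],down(np.radians(-15)));hold(.3)
st=get_state();im=save("wrist","pics/w2.png");pickle.dump((im,st),open("w2.pkl","wb"));print(st["clock"],st["tool_pos"],st["ft_force"])
P=wcloud(im,st);hsv=cv2.cvtColor(im["pixels"],cv2.COLOR_RGB2HSV).astype(int);H,S,V=[hsv[...,i] for i in range(3)]
m=(H>10)&(H<28)&(S>110)&(V>80)&(P[...,2]>.066)&(P[...,2]<.08)
k,l,s,c=cv2.connectedComponentsWithStats(m.astype(np.uint8))
for i in range(1,k):
    if s[i,4]<200: continue
    q=P[l==i];(x,y),rad=cv2.minEnclosingCircle((q[:,:2]*1000).astype(np.float32));print(s[i],np.median(q,0),x,y,rad)
m=(H>100)&(H<125)&(S>130)&(abs(P[...,2])<.012);q=P[m];print(cv2.minAreaRect((q[:,:2]*1000).astype(np.float32)))
E
```

```text
8.5833 [0.54503539 0.08929018 0.33971858] [-0.0191751  -0.47899497  0.40879699]
[ 248    0   61   50 2543] [0.57918257 0.2371692  0.0724828 ] 581.0554809570312 241.63490295410156 30.112794876098633
[ 244  127   56   56 2431] [0.53873505 0.11311669 0.0723465 ] 538.3600463867188 112.44828796386719 30.337827682495117
[ 256  226   51   49 1988] [0.51926861 0.0032619  0.07232813] 518.7142944335938 2.167449951171875 30.273130416870117
((544.54248046875, 109.46351623535156), (356.7740783691406, 208.37460327148438), 79.81763458251953)
```

View pics/w2.png

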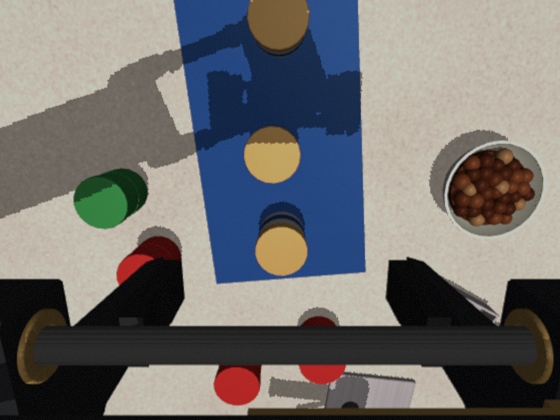

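The wrist view shows the lids at (278,20), (272,155) and (281,250), with mat yaw about -10°; the bowl at (493,187) is well clear. Weighing the first tin.

```bash
cat >> h.py <<'E'
TINS=[(.518,.002),(.538,.1125),(.580,.2405)]
YAW=down(np.radians(-12))
def fz(n=20):
    a=[];e=[]
    for _ in range(n):
        hold(.04);s=get_state();a.append(s["ft_force"][2]);e.append(s["joint_efforts"][1:3])
    return np.mean(a),np.std(a),np.mean(e,0)
def weigh(i,pic):
    x,y=TINS[i]
    move_pose([x,y,.15],YAW)
    hold(.3);print("base",fz())
    c=servo_line([x,y,.036],velocity=.12,contact_N=8);print("contact",c,get_state()["clock"])
    if c: return
    z0=get_state()["tool_pos"][2]
    set_gripper(.04);print("open",get_state()["opening"],"z",z0)
    servo_line([x,y,.10],velocity=.08);hold(.3);print("loaded",fz(),"open",get_state()["opening"])
    save("side",pic);print(get_state()["clock"])
def putback(i):
    x,y=TINS[i]
    c=servo_line([x,y,.036],velocity=.07,contact_N=5);print("put contact",c,get_state()["tool_pos"]);hold(.1)
    set_gripper(.088);hold(.1)
    servo_line([x,y,.15],velocity=.2);print(get_state()["clock"])
E
python3 -c "
from h import *
weigh(0,'pics/t0.png')"
```

```text
base (np.float64(-0.03661263216485638), np.float64(0.5313598860653904), array([-35.32376611, -32.54013401]))
contact False 11.7167
open 0.06028142595918236 z 0.036731359563220004
loaded (np.float64(-1.8148210963268299), np.float64(0.5825682570325723), array([-37.46852696, -31.27358168])) open 0.06063696449704462
14.3833
```

View pics/t0.png

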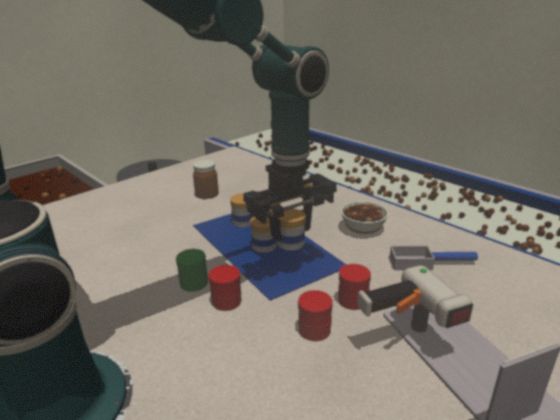

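The side view shows the first tin lifted and upright at (291,230), with its underside clear of the mat. It weighs about 1.8 N. I'll set it back and weigh the second.

```bash
python3 -c "
from h import *
putback(0);weigh(1,'pics/t1.png')"
```

```text
put contact True [0.51667122 0.00208234 0.03630383]
16.75
base (np.float64(-0.0842872294595108), np.float64(0.45749114048130873), array([-38.63805968, -32.56445324]))
contact False 19.5083
open 0.05990954883312129 z 0.03679361586059582
loaded (np.float64(-3.9084060818010586), np.float64(0.6411191521535302), array([-41.9922561 , -32.44364154])) open 0.06027645586390376
22.175
```

View pics/t1.png

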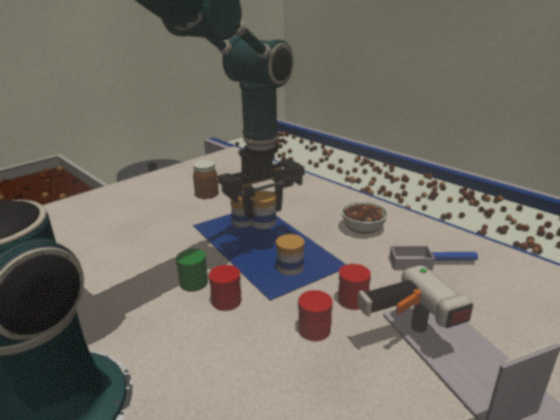

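The second tin weighs about 3.8 N and is lifted upright at (263,210). The first is standing on the mat at (290,255). I still need to weigh the third.

```bash
python3 -c "
from h import *
putback(1);weigh(2,'pics/t2.png')"
```

```text
put contact True [0.53672493 0.11231404 0.03637289]
24.5333
base (np.float64(0.10449023185532358), np.float64(0.6341339338857561), array([-46.841636  , -33.04435819]))
contact False 27.3667
open 0.06078513905896642 z 0.036957341429670824
loaded (np.float64(-1.7227205581171705), np.float64(0.4697969665416657), array([-48.94472462, -32.16672599])) open 0.06040531203040117
30.0333
```

View pics/t2.png

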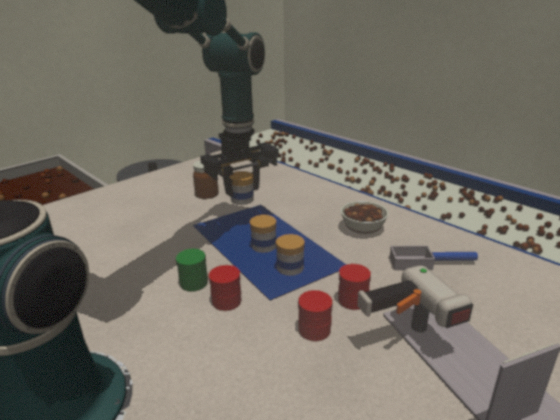

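The third tin weighs about 1.8 N and is lifted at (241,188), so the second is clearly the heaviest. I'll set the third down and lift the second again, to 12–13 cm.

```bash
python3 -c "
from h import *
putback(2)
x,y=.5375,.1124
move_pose([x,y,.15],YAW)
print(servo_line([x,y,.036],velocity=.12,contact_N=8))
set_gripper(.04);print(get_state()['opening'])
servo_line([x,y,.165],velocity=.08);hold(.5)
print(fz(10),get_state()['opening'],get_state()['tool_pos'])
save('side','pics/e1.png');im=save('scene','pics/e2.png')
P=cloud(im);hsv=cv2.cvtColor(im['pixels'],cv2.COLOR_RGB2HSV).astype(int)
m=(hsv[...,0]>10)&(hsv[...,0]<28)&(hsv[...,1]>110)&(P[...,2]>.066)&(P[...,2]<.25)&(P[...,1]>-.1)&(P[...,1]<.35)&(P[...,0]>.4)&(P[...,0]<.7)
k,l,s,c=cv2.connectedComponentsWithStats(m.astype(np.uint8))
for i in range(1,k):
    if s[i,4]>40: print(c[i],np.median(P[l==i],0))
print(get_state()['clock'])
"
python3 -c "
import cv2,numpy as np
cv2.imwrite('pics/e.png',np.hstack([cv2.imread('pics/e1.png')[100:360,100:480],cv2.imread('pics/e2.png')[80:340,50:430]]))"
```

```text
put contact True [0.57866679 0.24011191 0.03635185]
32.3917
False
0.06060167659688035
(np.float64(-3.8148701917709182), np.float64(0.463459843215277), array([-40.39344728, -35.02666211])) 0.06041814130738576 [0.53749291 0.11240774 0.16500573]
[284.18957346 170.51658768] [0.53916642 0.09088656 0.20120445]
[332.53571429 190.09285714] [0.58430846 0.23671588 0.0727843 ]
[254.87749288 226.45584046] [ 5.21817161e-01 -1.51787241e-04  7.30850291e-02]
37.4083
```

View pics/e.png

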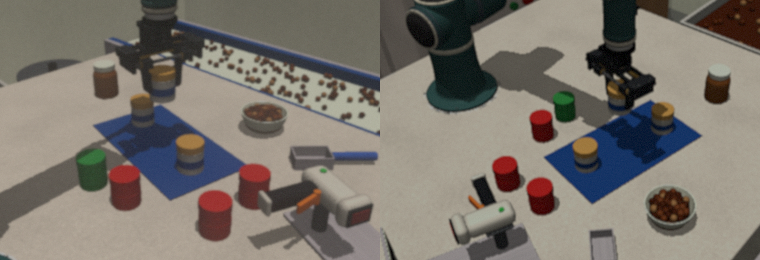

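The held tin shows at (163,82) in the left crop, upright with its lid at z 0.20. The two lighter tins stand on the mat at (142,110) and (190,152), and the trigger is out at rest. Handing in.

```bash
python3 -c "
from h import *
job_done();print(get_state()['clock'])"
```

```text
the job is handed in; nothing more can be done
the job is handed in; nothing more can be done
```

The job is handed in at about 37 s of the 72 s allowed, with the heaviest tin held upright in the gripper; no verdict is reported.

- **Trigger:** I squeezed it until the jaws stopped at 37 mm, which matches full pull (38 mm expected). The pictures then showed the trigger sprung back out.
- **Weighing:** I lifted each tin in turn and put it back on the mat. The weights read from the wrist force were about 1.8 N, 3.8 N and 1.8 N, in order of increasing y, so the middle tin is the heaviest.
- **Finish:** I lifted the middle tin again, where it read about 3.8 N, and it hangs with its underside about 13 cm above the mat.
- **Other objects:** In the last pictures the two lighter tins stand upright on the mat. The bowl, scoop and jar look where they were, judged by eye only.

None of the last checks failed. The one disagreement was that the side and scene cameras differed by up to 8–9 mm in the tins' x positions. I used the wrist camera's values for the grasps, and all of them held.

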